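# Draw the unlock pattern on the tablet on a dormitory desk

### The arm

A 6-joint arm with a two-finger parallel gripper is mounted at the origin on the work surface. World frame = base frame: x ahead of the robot, y to its left, z up, the work surface at z = 0. Lengths are in m, angles in degrees, forces in N, time in s.
With the tool pointing down it reaches from about 0.35 to 0.925 m from the base axis. Payload 6.4 kg.
Tool frame: the origin (TCP) lies at the very end of the fingers, on their centre line; the grasp point (between the pads) lies bot.grip_depth behind it (bot.grip_depth is the distance from the TCP to the grasp point, in m); z points along the fingers, y is the direction in which the jaws open and shut (so a half turn about z gives the same grasp; the last joint's range is limited). The gripper opens to 85 mm and grips with 20 to 120 N. Pads are 22 mm wide; open, the fingers measure 114 mm over their backs; the gripper's body (76 mm by 85 mm) begins 54 mm behind the grasp point. The pads swing forward as they close: fully open they stand 13 mm farther back than shut.
Start: joints at [-75.235, 14.043, 89.255, -0, 76.702, -9.975], TCP at [0.272, -0.59, 0.231] pointing down, gripper open.
Joint ranges: [-179.41, 179.41], [-58.25, 129.5], [7.25, 145.43], [-54.29, 234.29], [11.92, 165.04], [-157.13, 157.13]. Speed limits (degrees/s): [147.25, 147.25, 180, 180, 180, 180].

### API

Orientations are given as a 3x3 rotation matrix whose columns are the frame's x, y, z axes.
In Python, from station import bot gives the robot as it stands.
- The arm moves only by the tool step_arm, never from a script. Its argument "motion" is a list of rows, each a list of 3 entries, a list of its own where there are three numbers: the shift along the tool's x, y, z each as a share of 150 mm, from -1 to 1, then the turn, a rotation vector about the tool's x, y, z each as a share of 90 degrees, from -1 to 1, then the opening, from -1 (shut) to 1 (fully open). A call has exactly 5 rows; each row shifts and turns the pose as measured when the row begins, along the tool's axes as they then stand; what a row does not reach is not made up. A row lasts 1/8 s, in which the tool goes at most 62.5 mm and 10.7 degrees, less where a joint would pass 70% of its speed; a pose out of reach is approached as far as the arm can. A call with a number of a shift or a turn outside -1 to 1 is refused whole. A call with a gripper value outside its range is refused whole. The fingers move at their own pace and stop on an object; the grip force is fixed at half the most. Time passes only in rows, so rows that do not move let the fingers close, or fill a call up. It gives the time, the measured TCP pose, the force and the opening at its end, in the units of the state.
- bot.read_state(): the state, without advancing time (a new reading comes with each control period).
- bot.camera(name): name is "scene" or "top" or "wrist"; returns (picture, depth): 480x640x3 uint8, red, green, blue; 480x640 float32, m along the optical axis (not along the pixel's ray), 0 where there is no reading.
- bot.camera_model(name): a dict with "K" (3x3 intrinsics, pixels), "distortion" ([k1, k2, p1, p2, k3] as OpenCV has them; the pictures are not rectified), "origin" and "orientation" of the camera in the world. Camera axes: x right, y down, z forward; pixel columns grow to the right and rows downward; lengths in m; the calibration is good to about 2 mm. A picture is of the moment at which its call begins: read the wrist's pose just before it. camera_model takes no time and is no camera call; for the wrist camera it gives the pose at the moment of the call.
- bot.finish_job(): hands the job in, once; it reports no verdict.
The state is a dict: "clock": time; "joint_positions": joint angles; "dq": joint speeds; "joint_torque": joint torques, N m; "tool_pos": TCP position; "orientation": TCP orientation; "force": force on the tool from outside, world axes, zero at the start; "torque": the same for the moment, N m; "grip_width": opening from 0.0 (shut) to 1.0 (fully open).
Only numpy, scipy, OpenCV 4.12 (cv2) and the standard library are available. Lean on these libraries where they do the work, as an engineer would, in place of code of your own. Each camera call takes 0.05 s, during which the arm holds its last target. There are 200 camera calls.

### The job

Unlock the tablet lying on the desk: with the tips of the closed fingers, pointing straight down, draw its L-shaped pattern on the glass in one unbroken light stroke, from the top-left dot straight down through the middle-left dot to the bottom-left dot, then straight across through the bottom-middle dot to the bottom-right dot, touching none of the other four dots; then take the hand away. Only touch the tablet, gently: do not press hard on it, shift it or pick it up, and leave the earbud case on it and everything else on the desk where they are.

Things in the scene. Friction and masses are not known exactly. Their poses are not given: they have to be found in the camera images.
- tablet: Tablet in a dark sleeve, loose on the desk, screen up: 215 (its x) by 280 (its y) by 9 mm, 0.75 kg; flat rigid glass 9 mm above the desk. Origin at the centre of its underside; +x to the top of the picture (away from the robot within 25 degrees), +y to the picture's left. 3 by 3 white dots, 12 mm wide, 60 mm apart, on dark blue: rows at x +60, 0, -60, columns at y +5, -55, -115 mm. White home bar at the bottom.
- dot_start (a point): Centre of the top-left dot, on the glass (tablet x +60, y +5, z +9 mm): the pattern starts here. A dot counts as touched when the glass is touched with the middle of the closed fingertips within about 15 mm of it; keep that close to the straight line between dots too.
- dot_corner (a point): Centre of the bottom-left dot, on the glass (tablet x -60, y +5, z +9 mm): the pattern turns here. The middle-left dot is half-way between the start and this one. The glass does not give: come down on it slowly (about 10 mm/s); a push of 1 to 10 N is right, over 45 N is too hard.
- dot_end (a point): Centre of the bottom-right dot, on the glass (tablet x -60, y -115, z +9 mm): the pattern ends here. The bottom-middle dot is half-way between the corner and this one.
- earbud_case: White rounded earbud case, 46 by 60 by 22 mm, lying loose on the upper left part of the tablet's glass, its edge at least 50 mm from the stroke; origin at the centre of its underside, z up. To be left alone.
- stylus: White stylus, 9 mm thick, 165 mm long along its y, lying on the desk beyond the tablet's top edge; origin under the middle of its barrel. To be left alone.
- notebook: Brick-red notebook, 210 by 148 by 14 mm, on the desk to the left of the tablet; origin at the centre of its underside. To be left alone.
- pen: Blue pen, 135 mm long along its x, 10 mm thick, lying on the notebook; origin under the middle of its barrel. To be left alone.
- cream_jar: White cream jar with a pink lid, 60 mm in diameter, 45 mm high, on the desk just right of the tablet, 75 mm or more from the end of the stroke (centre to centre); origin at the centre of its underside. To be left alone.
- shaker: Grey shaker bottle with a dark lid, 88 mm in diameter, 175 mm high, on the desk right of the tablet's upper right corner; origin at the centre of its underside. To be left alone.
- glasses_case: Dark brown glasses case, 62 by 160 by 40 mm, on the desk beyond the stylus; origin at the centre of its underside. To be left alone.
- mug: Blue mug, 80 mm in diameter, 92 mm high, handle at its +y, on the desk beyond the notebook; origin at the centre of its underside. To be left alone.

How it is judged:
By the outcome, as a careful person would: the job done as asked, in the order asked, and still so for the second after the job is handed in, with the robot touching nothing.
It also fails if it takes over 58 s, if anything falls off the work surface, if the arm or the gripper's body presses on something with over 40 N, if the wrist force passes 120 N, or if a joint passes its speed limit or range.

## Working session

There is one attempt and no reset: what is moved stays moved. The work goes in short steps, Python scripts to look and compute and a tool call to move; the robot and the scene stay as the last step left them, time stands still between calls to the robot, and variables do not carry over. Pictures are saved under pics/ and viewed, about 8 in all and at most 12, crops included, and the job is handed in when it is done.

Besides the shell and the picture viewer there is one more tool, called after ">>>" by a JSON object that holds its "name" and its "arguments". step_arm: Moves the arm, as the interface text tells. Its arguments: {"type":"object","properties":{"motion":{"type":"array"}},"required":["motion"]}

```bash
mkdir -p pics; ls; python3 - <<'E'
from station import bot
import cv2,numpy as np
s=bot.read_state()
for k,v in s.items(): print(k,np.round(v,4).tolist())
print(bot.grip_depth)
for n in("top","scene"):
    p,d=bot.camera(n); cv2.imwrite(f"pics/{n}0.png",p[...,::-1]); np.save(f"pics/{n}0.npy",d)
    m=bot.camera_model(n); print(n,{k:np.round(v,4).tolist() for k,v in m.items()})
E
```

```text
pics
clock 0.0
joint_positions [-75.2351, 14.0826, 89.3236, -0.0018, 76.701, -9.9765]
dq [0.0291, 0.012, 0.0683, -0.0255, 0.0001, 0.0531]
joint_torque [-0.0007, -42.9516, -32.613, -0.0002, 0.0054, -0.0]
tool_pos [0.2719, -0.5898, 0.2302]
orientation [[0.9082, 0.4185, -0.0005], [0.4185, -0.9082, 0.0018], [0.0003, -0.0018, -1.0]]
force [-0.2382, -0.2082, 0.3959]
torque [0.0048, -0.0125, 0.0176]
grip_width 0.9969
0.0187
top {'K': [[491.7531, 0.0, 323.8816], [0.0, 491.7531, 241.7317], [0.0, 0.0, 1.0]], 'distortion': [-0.0744, 0.0, 0.0, 0.0, 0.0], 'origin': [0.4158, 0.0072, 1.0071], 'orientation': [[-0.0241, -0.9804, 0.1953], [-0.999, 0.0312, 0.0332], [-0.0386, -0.1943, -0.9802]]}
scene {'K': [[503.1402, 0.0, 328.6435], [0.0, 503.1402, 248.6654], [0.0, 0.0, 1.0]], 'distortion': [-0.1047, 0.0, 0.0, 0.0, 0.0], 'origin': [0.9656, -0.448, 0.757], 'orientation': [[0.7928, 0.4604, -0.3993], [0.6094, -0.6024, 0.5155], [-0.0032, -0.652, -0.7582]]}
```

View pics/top0.png

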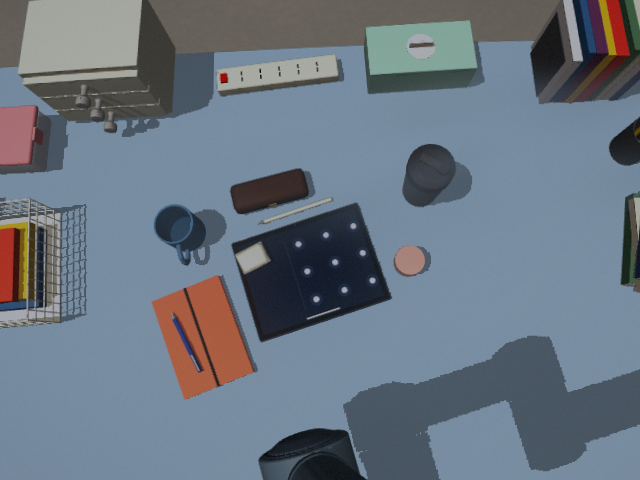

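The top view shows nine dots: start at about (298,244), corner at (316,299) and end at (372,281). The earbud case is at (253,258) and the jar at (409,261). Next I'll refine the dot positions.

```bash
cat > h.py <<'E'
import cv2,numpy as np
from station import bot
def cast(m,uv,z):
    n=cv2.undistortPoints(np.float64(uv).reshape(-1,1,2),np.array(m["K"]),np.array(m["distortion"]))[:,0]
    r=np.c_[n,np.ones(len(n))]@np.array(m["orientation"]).T; o=np.array(m["origin"])
    return o+r*((z-o[2])/r[:,2])[:,None]
def fit(T,W):  # 2D rigid
    a,b=T-T.mean(0),W-W.mean(0)
    th=np.arctan2((a[:,0]*b[:,1]-a[:,1]*b[:,0]).sum(),(a*b).sum())
    R=np.array([[np.cos(th),-np.sin(th)],[np.sin(th),np.cos(th)]])
    return R,W.mean(0)-R@T.mean(0),np.degrees(th)
T=np.array([[x,y] for x in(.06,0,-.06) for y in(.005,-.055,-.115)])
def refine(g,guess,r=8):
    out=[]
    for u,v in guess:
        u0,v0=int(round(u)),int(round(v)); p=g[v0-r:v0+r+1,u0-r:u0+r+1].astype(float)
        w=np.clip(p-np.median(p)-40,0,None); yy,xx=np.mgrid[-r:r+1,-r:r+1]
        out.append([u0+(w*xx).sum()/w.sum(),v0+(w*yy).sum()/w.sum()])
    return np.array(out)
E
python3 - <<'E'
from h import *
g=cv2.imread("pics/top0.png",0); m=bot.camera_model("top"); d=np.load("pics/top0.npy")
uv=refine(g,[(298,244),(326,235),(353,226),(307,271),(335,262),(363,253),(316,299),(344,290),(372,281)])
W=cast(m,uv,.009); R,t,th=fit(T,W[:,:2])
print(W.round(4)); print(th,t,"res mm",((T@R.T+t-W[:,:2])*1000).round(1).tolist())
for i in(0,6,8): # depth check
    u,v=uv[i].round().astype(int); z=d[v,u]; print("depth",z, ((W[i]-m["origin"])@np.array(m["orientation"]))[2])
# project into scene
ms=bot.camera_model("scene"); gs=cv2.imread("pics/scene0.png",0)
Rw=np.array(ms["orientation"]).T; rv=cv2.Rodrigues(Rw)[0]; tv=-Rw@np.array(ms["origin"])
P=cv2.projectPoints(np.c_[T@R.T+t,np.full(9,.009)],rv,tv,np.array(ms["K"]),np.array(ms["distortion"]))[0][:,0]
us=refine(gs,P,9); Ws=cast(ms,us,.009); R2,t2,th2=fit(T,Ws[:,:2])
print("scene",th2,t2,"res",((T@R2.T+t2-Ws[:,:2])*1000).round(1).tolist(), (us-P).round(1).tolist())
Rm,tm=(R,(t+t2)/2)
for n,i in(("start",0),("corner",6),("end",8)): print(n,(R@T[i]+t).round(4),(R2@T[i]+t2).round(4))
E
```

```text
[[ 0.6123  0.0948  0.009 ]
 [ 0.6298  0.0373  0.009 ]
 [ 0.6472 -0.0201  0.009 ]
 [ 0.555   0.0775  0.009 ]
 [ 0.5723  0.0199  0.009 ]
 [ 0.5898 -0.0375  0.009 ]
 [ 0.4974  0.0601  0.009 ]
 [ 0.5146  0.0025  0.009 ]
 [ 0.5322 -0.0549  0.009 ]]
16.84386232113346 [0.55636904 0.07260669] res mm [[0.0, -0.0], [-0.1, 0.0], [-0.1, 0.0], [-0.0, -0.1], [-0.0, 0.0], [-0.1, -0.0], [0.1, -0.0], [0.2, 0.1], [0.0, 0.1]]
depth 1.0179847 1.0195983596297042
depth 0.9940957 0.9959967836710509
depth 0.9984776 0.9989790578749799
scene 16.905235595090584 [0.55840103 0.07256347] res [[-0.1, 0.2], [0.2, 0.0], [0.1, -0.2], [-0.2, 0.2], [0.1, -0.1], [0.1, 0.0], [0.3, 0.1], [-0.2, -0.0], [-0.2, -0.3]] [[0.8, 0.5], [0.8, 0.5], [1.0, 0.5], [0.8, 0.6], [0.8, 0.5], [0.9, 0.5], [0.6, 0.5], [0.9, 0.6], [1.0, 0.5]]
start [0.6123 0.0948] [0.6144 0.0948]
corner [0.4975 0.06  ] [0.4995 0.0599]
end [ 0.5323 -0.0548] [ 0.5344 -0.0549]
```

View pics/scene0.png

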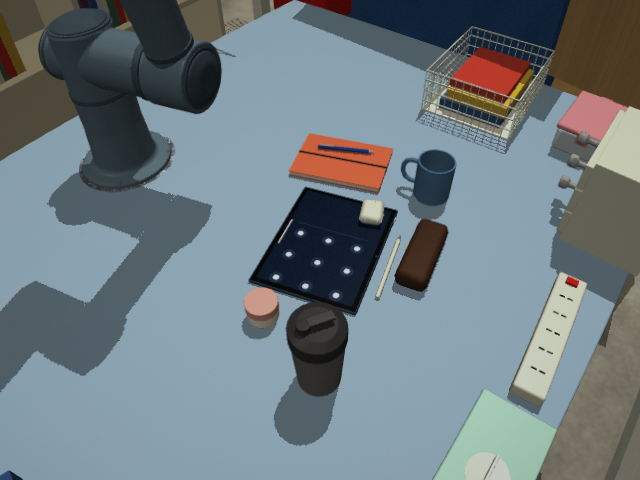

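The two cameras agree to 2 mm and the dot spacing fits to 0.3 mm. Averaging them gives start (0.613,0.095), corner (0.4985,0.060) and end (0.533,-0.055), with yaw 16.87°. With the tool's x on the tablet's x, the strokes become pure −x then +y moves.

>>> {"name": "step_arm", "arguments": {"motion": [[[0,0,0],[0,0,0.087],-1],[[0.24,-0.255,0],[0,0,0],-1],[[0.24,-0.255,0],[0,0,0],-1],[[0.24,-0.255,0],[0,0,0],-1],[[0.24,-0.255,0],[0,0,0],-1]]}}

```text
clock: 0.72
tool_pos: [0.3663, -0.3984, 0.2276]
orientation: [[0.96, 0.28, -0.002], [0.28, -0.96, 0.006], [-0.0, -0.006, -1.0]]
force: [1.3, 0.0, -0.9]
grip_width: -0.001
```

>>> {"name": "step_arm", "arguments": {"motion": [[[0.24,-0.255,0],[0,0,0],-1],[[0.24,-0.255,0],[0,0,0],-1],[[0.24,-0.255,0],[0,0,0],-1],[[0.24,-0.255,0],[0,0,0],-1],[[0.24,-0.255,0],[0,0,0],-1]]}}

```text
clock: 1.35
tool_pos: [0.4872, -0.1553, 0.2272]
orientation: [[0.96, 0.279, -0.003], [0.279, -0.96, 0.008], [-0.001, -0.008, -1.0]]
force: [0.7, 0.4, 1.4]
grip_width: -0.001
```

>>> {"name": "step_arm", "arguments": {"motion": [[[0.24,-0.255,0],[0,0,0],-1],[[0.24,-0.255,0],[0,0,0],-1],[[0.24,-0.255,0],[0,0,0],-1],[[0.12,-0.127,0],[0,0,0],-1],[[0,0,0],[0,0,0],-1]]}}

```text
clock: 1.98
tool_pos: [0.5722, 0.0178, 0.2262]
orientation: [[0.959, 0.284, -0.006], [0.284, -0.959, 0.008], [-0.003, -0.01, -1.0]]
force: [0.3, 0.1, -0.4]
grip_width: -0.0
```

```bash
cat > w.py <<'E'
from h import *
from scipy.spatial.transform import Rotation as Ro
s=bot.read_state(); p=np.array(s["tool_pos"]); O=np.array(s["orientation"])
D=Ro.from_euler("z",16.87,degrees=True).as_matrix()@np.diag([1,-1,-1.])
print("t",round(s["clock"],2),"p",p.round(4),"F",np.round(s["force"],1),"grip",round(s["grip_width"],3))
print("turn share",(Ro.from_matrix(O.T@D).as_rotvec(degrees=True)/90).round(4))
q=D.T@(p-[.6133,.0948,.009]); print("offset from start, tablet-aligned tool axes mm",(q*1000).round(1))
for n,g in(("start",(.6133,.0948,.009)),): print(n,"tool shift share",(O.T@(np.array(g)-p)/.15).round(4))
E
python3 w.py
```

```text
t 1.98 p [0.5722 0.0178 0.2262] F [ 0.3  0.1 -0.4] grip -0.0
turn share [-0.0061  0.0021 -0.0039]
offset from start, tablet-aligned tool axes mm [ -61.7   61.8 -217.2]
start tool shift share [ 0.4135 -0.4006  1.4507]
```

>>> {"name": "step_arm", "arguments": {"motion": [[[0.2,-0.2,0.1],[-0.006,0.002,-0.004],-1],[[0.2,-0.2,0.25],[0,0,0],-1],[[0,0,0.3],[0,0,0],-1],[[0,0,0.3],[0,0,0],-1],[[0,0,0],[0,0,0],-1]]}}

```text
clock: 2.6
tool_pos: [0.613, 0.0894, 0.0806]
orientation: [[0.958, 0.286, 0.0], [0.286, -0.958, -0.002], [-0.0, 0.002, -1.0]]
force: [-0.1, -0.3, 0.7]
grip_width: 0.005
```

```bash
python3 w.py
```

```text
t 2.6 p [0.613  0.0894 0.0806] F [-0.1 -0.3  0.7] grip 0.005
turn share [ 0.0015  0.0002 -0.0026]
offset from start, tablet-aligned tool axes mm [ -1.8   5.1 -71.6]
start tool shift share [ 0.0121 -0.0351  0.4772]
```

>>> {"name": "step_arm", "arguments": {"motion": [[[0.012,-0.035,0.1],[0,0,0],-1],[[0,0,0.13],[0,0,0],-1],[[0,0,0.08],[0,0,0],-1],[[0,0,0],[0,0,0],-1],[[0,0,0],[0,0,0],-1]]}}

```text
clock: 3.22
tool_pos: [0.6171, 0.0936, 0.0369]
orientation: [[0.959, 0.285, 0.009], [0.285, -0.959, -0.003], [0.008, 0.005, -1.0]]
force: [0.2, -0.0, 0.7]
grip_width: 0.002
```

```bash
python3 w.py; python3 - <<'E'
from h import *
p,_=bot.camera("scene"); cv2.imwrite("pics/s1.png",cv2.resize(p[150:330,230:470,::-1],None,fx=3,fy=3,interpolation=cv2.INTER_CUBIC))
E
python3 w.py|head -1
```

```text
t 3.23 p [0.6171 0.0936 0.0369] F [ 0.2 -0.   0.7] grip 0.002
turn share [ 0.0034 -0.005  -0.0036]
offset from start, tablet-aligned tool axes mm [  3.3   2.3 -27.9]
start tool shift share [-0.0236 -0.0161  0.1854]
t 3.27 p [0.6171 0.0936 0.0368] F [-0.2 -0.1  0.3] grip 0.0
```

View pics/s1.png

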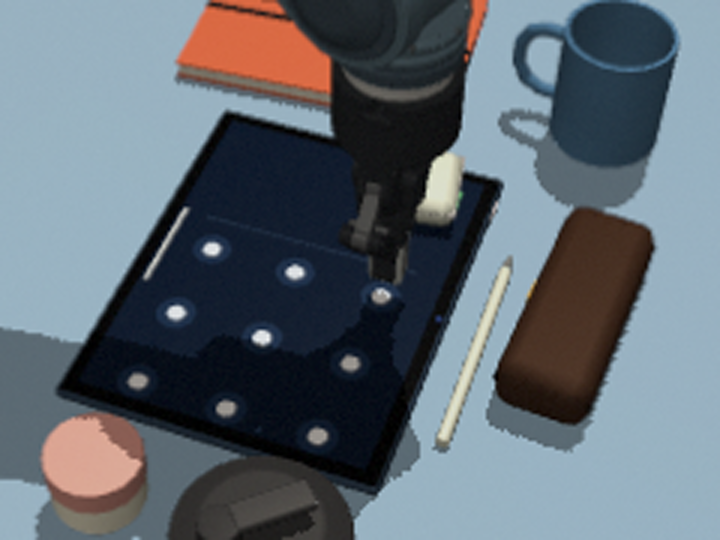

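The closed fingertips hang just above the start dot, at crop (380,295), with the case behind them and clear. I'll correct the tilt and xy, then come down slowly.

>>> {"name": "step_arm", "arguments": {"motion": [[[-0.022,-0.016,0.03],[0.003,-0.005,-0.004],-1],[[0,0,0.03],[0,0,0],-1],[[0,0,0.02],[0,0,0],-1],[[0,0,0.01],[0,0,0],-1],[[0,0,0.01],[0,0,0],-1]]}}

```text
clock: 3.9
tool_pos: [0.6137, 0.0951, 0.0219]
orientation: [[0.957, 0.291, 0.001], [0.291, -0.957, -0.001], [0.001, 0.001, -1.0]]
force: [0.1, -0.3, -0.5]
grip_width: -0.001
```

```bash
python3 w.py
```

```text
t 3.9 p [0.6137 0.0951 0.0219] F [ 0.1 -0.3 -0.5] grip -0.001
turn share [ 0.0006 -0.0008  0.0008]
offset from start, tablet-aligned tool axes mm [  0.5  -0.2 -12.9]
start tool shift share [-0.0032  0.0011  0.0861]
```

>>> {"name": "step_arm", "arguments": {"motion": [[[-0.003,0,0.01],[0,0,0],-1],[[0,0,0.01],[0,0,0],-1],[[0,0,0.01],[0,0,0],-1],[[0,0,0.01],[0,0,0],-1],[[0,0,0.008],[0,0,0],-1]]}}

```text
clock: 4.53
tool_pos: [0.6134, 0.0949, 0.0143]
orientation: [[0.957, 0.291, 0.002], [0.291, -0.957, -0.001], [0.001, 0.001, -1.0]]
force: [1.2, 0.1, -1.0]
grip_width: 0.003
```

```bash
python3 w.py
```

```text
t 4.53 p [0.6134 0.0949 0.0143] F [ 1.2  0.1 -1. ] grip 0.003
turn share [ 0.0006 -0.001   0.0007]
offset from start, tablet-aligned tool axes mm [ 0.1 -0.1 -5.3]
start tool shift share [-0.0008  0.0005  0.0354]
```

>>> {"name": "step_arm", "arguments": {"motion": [[[0,0,0.007],[0,0,0],-1],[[0,0,0.007],[0,0,0],-1],[[0,0,0.006],[0,0,0],-1],[[0,0,0.004],[0,0,0],-1],[[0,0,0.004],[0,0,0],-1]]}}

```text
clock: 5.15
tool_pos: [0.6134, 0.0949, 0.0098]
orientation: [[0.957, 0.291, 0.002], [0.291, -0.957, -0.001], [0.001, 0.001, -1.0]]
force: [0.1, 0.3, 1.1]
grip_width: -0.0
```

```bash
python3 w.py
```

```text
t 5.15 p [0.6134 0.0949 0.0098] F [0.1 0.3 1.1] grip -0.0
turn share [ 0.0006 -0.0009  0.0007]
offset from start, tablet-aligned tool axes mm [ 0.1 -0.1 -0.8]
start tool shift share [-0.0008  0.0007  0.0054]
```

>>> {"name": "step_arm", "arguments": {"motion": [[[0,0,0.003],[0,0,0],-1],[[0,0,0.003],[0,0,0],-1],[[0,0,0.003],[0,0,0],-1],[[0,0,0.003],[0,0,0],-1],[[0,0,0.003],[0,0,0],-1]]}}

```text
clock: 5.78
tool_pos: [0.6134, 0.0949, 0.009]
orientation: [[0.957, 0.292, 0.0], [0.292, -0.957, -0.001], [0.0, 0.001, -1.0]]
force: [-3.1, -0.4, 4.4]
grip_width: 0.0
```

```bash
python3 w.py
```

```text
t 5.78 p [0.6134 0.0949 0.009 ] F [-3.1 -0.4  4.4] grip 0.0
turn share [ 0.0006 -0.0002  0.0009]
offset from start, tablet-aligned tool axes mm [ 0.2 -0.  -0. ]
start tool shift share [-0.0011  0.0003  0.0003]
```

In contact: 4.4 N at z = 9.0 mm. I'll start the stroke gently to see how the force behaves.

>>> {"name": "step_arm", "arguments": {"motion": [[[-0.01,0,0.003],[0,0,0],-1],[[-0.02,0,0.003],[0,0,0],-1],[[-0.02,0,0.003],[0,0,0],-1],[[-0.02,0,0.003],[0,0,0],-1],[[-0.02,0,0.003],[0,0,0],-1]]}}

```text
clock: 6.4
tool_pos: [0.604, 0.0909, 0.0091]
orientation: [[0.957, 0.291, 0.011], [0.291, -0.957, -0.0], [0.01, 0.003, -1.0]]
force: [2.9, 1.1, 4.1]
grip_width: 0.004
```

```bash
python3 w.py
```

```text
t 6.4 p [0.604  0.0909 0.0091] F [2.9 1.1 4.1] grip 0.004
turn share [ 0.0021 -0.0066  0.0006]
offset from start, tablet-aligned tool axes mm [-10.1   1.   -0.1]
start tool shift share [ 0.0671 -0.0064  0.0013]
```

>>> {"name": "step_arm", "arguments": {"motion": [[[-0.03,-0.003,0.004],[0,-0.003,0],-1],[[-0.03,-0.002,0.004],[0.001,-0.003,0],-1],[[-0.03,-0.001,0.004],[0,-0.003,0],-1],[[-0.03,-0.001,0.004],[0.001,-0.003,0],-1],[[-0.03,-0.001,0.004],[0,-0.003,0],-1]]}}

```text
clock: 7.02
tool_pos: [0.585, 0.0851, 0.0091]
orientation: [[0.957, 0.291, -0.004], [0.291, -0.957, -0.004], [-0.005, 0.003, -1.0]]
force: [3.0, 0.6, 4.2]
grip_width: -0.002
```

```bash
python3 w.py
```

```text
t 7.03 p [0.585  0.0851 0.0091] F [3.  0.6 4.2] grip -0.002
turn share [0.0019 0.0031 0.0003]
offset from start, tablet-aligned tool axes mm [-29.9   1.   -0.1]
start tool shift share [ 0.1992 -0.0068 -0.0006]
```

>>> {"name": "step_arm", "arguments": {"motion": [[[-0.035,-0.003,0.004],[0.001,0,0],-1],[[-0.035,-0.002,0.004],[0.001,-0.001,0],-1],[[-0.035,-0.002,0.004],[0,-0.001,0],-1],[[-0.035,-0.002,0.004],[0,-0.001,0],-1],[[-0.035,-0.002,0.004],[0,-0.001,0],-1]]}}

```text
clock: 7.65
tool_pos: [0.5621, 0.0786, 0.0091]
orientation: [[0.957, 0.29, -0.001], [0.29, -0.957, -0.003], [-0.002, 0.002, -1.0]]
force: [2.8, 2.1, 4.8]
grip_width: -0.004
```

```bash
python3 w.py
```

```text
t 7.65 p [0.5621 0.0786 0.0091] F [2.8 2.1 4.8] grip -0.004
turn share [0.0015 0.0012 0.0001]
offset from start, tablet-aligned tool axes mm [-53.7   0.6  -0.1]
start tool shift share [ 3.577e-01 -4.000e-03 -2.000e-04]
```

>>> {"name": "step_arm", "arguments": {"motion": [[[-0.035,-0.002,0.004],[0.001,0,0],-1],[[-0.035,-0.002,0.004],[0,-0.001,0],-1],[[-0.035,-0.002,0.004],[0,-0.001,0],-1],[[-0.035,-0.002,0.004],[0,-0.001,0],-1],[[-0.035,-0.002,0.004],[0,-0.001,0],-1]]}}

```text
clock: 8.28
tool_pos: [0.5394, 0.072, 0.0091]
orientation: [[0.957, 0.29, 0.003], [0.29, -0.957, -0.003], [0.002, 0.004, -1.0]]
force: [2.2, 0.7, 5.8]
grip_width: -0.0
```

```bash
python3 w.py
```

```text
t 8.28 p [0.5394 0.072  0.0091] F [2.2 0.7 5.8] grip -0.0
turn share [ 0.0024 -0.001  -0.0002]
offset from start, tablet-aligned tool axes mm [-77.3   0.4  -0.1]
start tool shift share [ 0.5153 -0.0029  0.0011]
```

>>> {"name": "step_arm", "arguments": {"motion": [[[-0.035,-0.002,0.004],[0.001,-0.002,0],-1],[[-0.035,-0.002,0.004],[0.001,-0.001,0],-1],[[-0.035,-0.002,0.004],[0,-0.001,0],-1],[[-0.035,-0.002,0.004],[0,-0.001,0],-1],[[-0.035,-0.002,0.004],[0,-0.001,0],-1]]}}

```text
clock: 8.9
tool_pos: [0.5169, 0.0653, 0.009]
orientation: [[0.957, 0.289, 0.003], [0.289, -0.957, -0.003], [0.002, 0.004, -1.0]]
force: [4.2, 0.7, 5.3]
grip_width: -0.001
```

```bash
python3 w.py
```

```text
t 8.9 p [0.5169 0.0653 0.009 ] F [4.2 0.7 5.3] grip -0.001
turn share [ 0.0023 -0.0013 -0.0006]
offset from start, tablet-aligned tool axes mm [-100.8    0.2   -0. ]
start tool shift share [ 0.6717 -0.0023  0.0016]
```

>>> {"name": "step_arm", "arguments": {"motion": [[[-0.035,-0.002,0.004],[0.001,-0.002,0],-1],[[-0.035,-0.001,0.004],[0.001,-0.001,0],-1],[[-0.035,-0.001,0.004],[0,-0.001,0],-1],[[-0.03,-0.001,0.004],[0,-0.001,0],-1],[[-0.005,0,0.004],[0,0,0],-1]]}}

```text
clock: 9.52
tool_pos: [0.4996, 0.0597, 0.009]
orientation: [[0.958, 0.288, 0.005], [0.288, -0.958, -0.001], [0.004, 0.003, -1.0]]
force: [3.3, 3.3, 7.1]
grip_width: 0.004
```

```bash
python3 w.py; cat > chk.py <<'E'
from h import *
# compare visible dots in scene view with the first scene picture
p,_=bot.camera("scene"); g=cv2.cvtColor(p,cv2.COLOR_RGB2GRAY); g0=cv2.imread("pics/scene0.png",0)
ms=bot.camera_model("scene"); Rw=np.array(ms["orientation"]).T
c,s=np.cos(np.radians(16.9)),np.sin(np.radians(16.9)); W=T@np.array([[c,-s],[s,c]]).T+[.5584,.07256]
P=cv2.projectPoints(np.c_[W,np.full(9,.009)],cv2.Rodrigues(Rw)[0],-Rw@np.array(ms["origin"]),np.array(ms["K"]),np.array(ms["distortion"]))[0][:,0]
print("dot shift px",(refine(g,P)-refine(g0,P)).round(2).tolist())
import time; cv2.imwrite(f"pics/c{int(time.time())}.png",p[...,::-1])
E
python3 chk.py
```

```text
t 9.53 p [0.4996 0.0597 0.009 ] F [3.3 3.3 7.1] grip 0.004
turn share [ 0.0017 -0.0026 -0.0013]
offset from start, tablet-aligned tool axes mm [-118.9    0.6   -0. ]
start tool shift share [ 0.793  -0.0056  0.0034]
dot shift px [[-0.0, 0.0], [-0.0, 0.0], [0.0, -0.0], [0.01, 0.0], [0.0, 0.01], [0.0, -0.01], [3.32, -1.01], [-0.01, -0.0], [-0.0, 0.02]]
```

The tablet hasn't moved; the only dot that differs is the one the fingers cover. Now I turn across along tool +y.

>>> {"name": "step_arm", "arguments": {"motion": [[[-0.003,0.02,0.003],[0.001,-0.002,-0.001],-1],[[-0.001,0.035,0.003],[0,-0.001,0],-1],[[0,0.035,0.003],[0,0,0],-1],[[0,0.035,0.003],[0,0,0],-1],[[0,0.035,0.003],[0,0,0],-1]]}}

```text
clock: 10.2
tool_pos: [0.5023, 0.0432, 0.009]
orientation: [[0.958, 0.286, -0.01], [0.286, -0.958, 0.014], [-0.006, -0.016, -1.0]]
force: [-2.2, 7.7, 12.6]
grip_width: 0.002
```

```bash
python3 w.py
```

```text
t 10.2 p [0.5023 0.0432 0.009 ] F [-2.2  7.7 12.6] grip 0.002
turn share [-0.0101  0.0037 -0.0026]
offset from start, tablet-aligned tool axes mm [-121.2   17.2   -0. ]
start tool shift share [ 0.8073 -0.1178 -0.0028]
```

>>> {"name": "step_arm", "arguments": {"motion": [[[0.001,0.03,0.001],[-0.004,0.001,-0.001],-1],[[0.001,0.03,0.001],[-0.004,0.001,-0.001],-1],[[0.001,0.03,0.002],[-0.003,0,0],-1],[[0,0.03,0.002],[-0.003,0,0],-1],[[0,0.03,0.002],[-0.003,0,0],-1]]}}

```text
clock: 10.82
tool_pos: [0.5048, 0.0274, 0.009]
orientation: [[0.958, 0.287, -0.01], [0.287, -0.958, 0.001], [-0.01, -0.004, -1.0]]
force: [-1.2, 6.1, 11.4]
grip_width: -0.002
```

```bash
python3 w.py
```

```text
t 10.82 p [0.5048 0.0274 0.009 ] F [-1.2  6.1 11.4] grip -0.002
turn share [-0.0023  0.0063 -0.0021]
offset from start, tablet-aligned tool axes mm [-123.4   33.1   -0. ]
start tool shift share [ 0.822  -0.223  -0.0072]
```

>>> {"name": "step_arm", "arguments": {"motion": [[[0.006,0.03,0],[-0.003,0.002,-0.001],-1],[[0.006,0.03,0],[-0.003,0.002,-0.001],-1],[[0.006,0.03,0],[-0.003,0.002,0],-1],[[0.006,0.03,0],[-0.002,0.002,0],-1],[[0.006,0.03,0],[-0.002,0.002,0],-1]]}}

```text
clock: 11.45
tool_pos: [0.5091, 0.0124, 0.009]
orientation: [[0.957, 0.289, -0.005], [0.289, -0.957, -0.003], [-0.006, 0.002, -1.0]]
force: [-1.2, 6.2, 10.7]
grip_width: -0.005
```

```bash
python3 w.py; python3 chk.py; python3 w.py|head -1
```

```text
t 11.45 p [0.5091 0.0124 0.009 ] F [-1.2  6.2 10.7] grip -0.005
turn share [ 0.001   0.0037 -0.001 ]
offset from start, tablet-aligned tool axes mm [-123.6   48.6   -0. ]
start tool shift share [ 0.8236 -0.3254 -0.005 ]
dot shift px [[0.0, 0.0], [-0.0, -0.0], [-0.0, -0.0], [-0.0, 0.01], [0.01, 0.01], [0.0, -0.0], [-0.02, 0.02], [0.42, -0.3], [0.0, 0.02]]
t 11.5 p [0.5092 0.0121 0.009 ] F [-0.8  4.3 10.4] grip 0.0
```

>>> {"name": "step_arm", "arguments": {"motion": [[[0.01,0.035,-0.001],[-0.002,0.002,-0.001],-1],[[0.01,0.035,-0.001],[-0.002,0.002,0],-1],[[0.01,0.035,-0.001],[-0.002,0.002,0],-1],[[0.01,0.035,-0.001],[-0.002,0.001,0],-1],[[0.01,0.035,-0.001],[-0.002,0.001,0],-1]]}}

```text
clock: 12.12
tool_pos: [0.5158, -0.0049, 0.009]
orientation: [[0.957, 0.289, -0.008], [0.289, -0.957, -0.002], [-0.009, -0.0, -1.0]]
force: [-2.5, 5.7, 10.7]
grip_width: -0.004
```

```bash
python3 w.py
```

```text
t 12.12 p [ 0.5158 -0.0049  0.009 ] F [-2.5  5.7 10.7] grip -0.004
turn share [-0.0002  0.0054 -0.0008]
offset from start, tablet-aligned tool axes mm [-122.2   67.1   -0. ]
start tool shift share [ 0.814  -0.4485 -0.0066]
```

>>> {"name": "step_arm", "arguments": {"motion": [[[0.01,0.035,-0.002],[-0.002,0.003,-0.001],-1],[[0.01,0.035,-0.002],[-0.002,0.003,0],-1],[[0.009,0.035,-0.002],[-0.002,0.002,0],-1],[[0.009,0.035,-0.002],[-0.002,0.002,0],-1],[[0.009,0.035,-0.002],[-0.002,0.002,0],-1]]}}

```text
clock: 12.75
tool_pos: [0.522, -0.0225, 0.009]
orientation: [[0.957, 0.29, -0.005], [0.29, -0.957, 0.0], [-0.005, -0.002, -1.0]]
force: [-2.3, 5.4, 9.0]
grip_width: -0.002
```

```bash
python3 w.py
```

```text
t 12.75 p [ 0.522  -0.0225  0.009 ] F [-2.3  5.4  9. ] grip -0.002
turn share [-0.0011  0.0031 -0.0004]
offset from start, tablet-aligned tool axes mm [-121.4   85.8   -0. ]
start tool shift share [ 0.8088 -0.5722 -0.0027]
```

>>> {"name": "step_arm", "arguments": {"motion": [[[0.008,0.035,-0.002],[-0.002,0.002,0],-1],[[0.008,0.035,-0.002],[-0.002,0.002,0],-1],[[0.008,0.035,-0.002],[-0.002,0.002,0],-1],[[0.008,0.035,-0.002],[-0.002,0.002,0],-1],[[0.008,0.035,-0.002],[-0.002,0.002,0],-1]]}}

```text
clock: 13.38
tool_pos: [0.5273, -0.0398, 0.009]
orientation: [[0.957, 0.288, -0.005], [0.288, -0.957, 0.003], [-0.004, -0.005, -1.0]]
force: [-1.7, 5.6, 9.8]
grip_width: 0.003
```

```bash
python3 w.py
```

```text
t 13.38 p [ 0.5273 -0.0398  0.009 ] F [-1.7  5.6  9.8] grip 0.003
turn share [-0.003   0.0025 -0.0012]
offset from start, tablet-aligned tool axes mm [-121.4  103.8   -0. ]
start tool shift share [ 8.079e-01 -6.935e-01  2.000e-04]
```

>>> {"name": "step_arm", "arguments": {"motion": [[[0.008,0.035,-0.002],[-0.003,0.002,-0.001],-1],[[0.008,0.035,-0.002],[-0.003,0.002,0],-1],[[0.008,0.035,-0.002],[-0.002,0.002,0],-1],[[0.008,0.035,-0.002],[-0.002,0.002,0],-1],[[0.006,0.02,-0.002],[-0.002,0.001,0],-1]]}}

```text
clock: 14.0
tool_pos: [0.5316, -0.0543, 0.009]
orientation: [[0.957, 0.289, -0.006], [0.289, -0.957, 0.004], [-0.004, -0.006, -1.0]]
force: [-0.7, 5.0, 8.9]
grip_width: -0.003
```

```bash
python3 w.py
```

```text
t 14.0 p [ 0.5316 -0.0543  0.009 ] F [-0.7  5.   8.9] grip -0.003
turn share [-0.0036  0.0028 -0.001 ]
offset from start, tablet-aligned tool axes mm [-121.5  119.    -0. ]
start tool shift share [ 0.8086 -0.7944  0.0011]
```

The end dot is reached, within 2 mm. Now I lift straight up.

>>> {"name": "step_arm", "arguments": {"motion": [[[0,0,-0.02],[0,0,0],-1],[[0,0,-0.05],[0,0,0],-1],[[0,0,-0.15],[0,0,0],-1],[[0,0,-0.3],[0,0,0],-1],[[0,0,-0.3],[0,0,0],-1]]}}

```text
clock: 14.62
tool_pos: [0.5238, -0.0528, 0.1276]
orientation: [[0.957, 0.289, -0.029], [0.289, -0.957, 0.01], [-0.025, -0.018, -1.0]]
force: [0.6, -0.0, 0.5]
grip_width: 0.003
```

>>> {"name": "step_arm", "arguments": {"motion": [[[-0.1,0.1,-0.3],[0,0,0],-1],[[-0.25,0.2,-0.1],[0,0,0],-1],[[-0.25,0.25,0],[0,0,0],-1],[[-0.2,0.25,0],[0,0,0],-1],[[0,0.25,0],[0,0,0],-1]]}}

```text
clock: 15.25
tool_pos: [0.453, -0.242, 0.194]
orientation: [[0.956, 0.293, -0.027], [0.294, -0.956, 0.007], [-0.023, -0.014, -1.0]]
force: [-0.4, 0.2, -0.4]
grip_width: -0.003
```

>>> {"name": "step_arm", "arguments": {"motion": [[[0,0.25,0],[0,0,0],-1],[[0,0.25,0],[0,0,0],-1],[[0,0.25,0],[0,0,0],-1],[[0,0,0],[0,0,0],-1],[[0,0,0],[0,0,0],-1]]}}

```text
clock: 15.88
tool_pos: [0.4827, -0.353, 0.1899]
orientation: [[0.957, 0.289, -0.033], [0.29, -0.957, 0.012], [-0.028, -0.021, -0.999]]
force: [-0.0, 0.6, -0.5]
grip_width: -0.0
```

```bash
python3 w.py; python3 chk.py; python3 - <<'E'
from h import *
p,_=bot.camera("top"); cv2.imwrite("pics/top9.png",p[...,::-1])
g=cv2.imread("pics/top0.png",0); g2=cv2.cvtColor(p,cv2.COLOR_RGB2GRAY)
uv=[(298,244),(326,235),(353,226),(307,271),(335,262),(363,253),(316,299),(344,290),(372,281)]
print((refine(g2,uv)-refine(g,uv)).round(2).tolist())
E
```

```text
t 15.88 p [ 0.4827 -0.353   0.1899] F [-0.   0.6 -0.5] grip -0.0
turn share [-0.0135  0.018  -0.0003]
offset from start, tablet-aligned tool axes mm [-255.   390.6 -180.9]
start tool shift share [ 1.7326 -2.5794  1.2122]
dot shift px [[0.0, -0.0], [0.0, 0.0], [0.0, -0.0], [-0.0, -0.0], [-0.0, 0.0], [0.0, -0.01], [0.0, -0.0], [-0.0, 0.0], [0.0, 0.0]]
[[0.0, -0.0], [-0.0, -0.01], [-0.02, -0.0], [0.0, -0.01], [0.0, -0.01], [0.01, -0.0], [0.0, 0.0], [-0.02, -0.02], [-0.01, -0.0]]
```

View pics/top9.png

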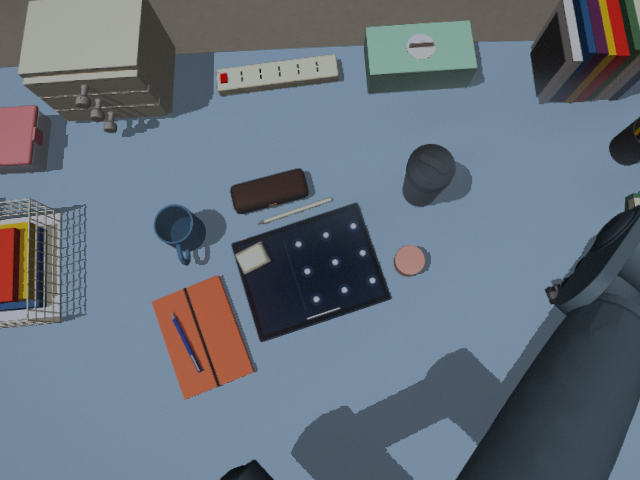

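The hand is clear at around (560,290). The tablet, the case at (253,258), the jar at (409,261) and everything else are where they started.

```bash
python3 -c "
from station import bot
print(bot.finish_job())"
```

```text
the job is handed in; nothing more can be done
None
```

I drew the L pattern in one stroke with the closed fingertips, from the start dot down to the corner and across to the end dot. I then lifted straight up, moved the hand away and handed the job in at about 16 s.

- **Position:** at every reading the fingertips were within 4 mm of the line between dots, and z stayed at 9.0–9.1 mm. They were within 2 mm of the start, corner and end dots. The two cameras differed by 2 mm on where the tablet lay, so I used the average.
- **Force:** about 4–7 N on the way down. On the leg across, it read 9–12.6 N, slightly over the suggested 10 N for a good part of it but far below the 45 N limit. I read force and height only at the end of each 5-row move, so short peaks or a brief lift in between would not have shown.
- **Nothing moved:** afterwards all nine dots were within 0.02 px of their first positions in both cameras. The earbud case and other objects look unmoved in the last top view. The wrist force was near zero with the hand clear.

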